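# Open the counterweighted dry-bath hood and seat the heating block

### The job

Take the handle bar of the heater's counterweighted hood with a light grip, raise the hood past its balance point and ease it back against its open stop so that it stays open by itself; never let it fall or slam. Then lift the long aluminium block by its tab and lower it gently into the heater's well until it rests flat on the support plate inside, whose height nobody has noted, neither pressing hard nor dropping it, and let go. Leave everything else on the bench where it is.

Things in the scene. Friction and masses are not known exactly. Their poses are not given: they have to be found in the camera images.
- heater: white dry-bath heater fixed to the bench, 200 (x) x 170 (y) x 85 mm high; origin under its centre, z up, -x is its front (robot side), where a 7 mm panel stands proud; it has one rectangular well in its top and a hood hinged along its back
- well (a point): centre of the mouth of the well, level with the heater's top (z = 85 mm), axes as the heater's. The well is 74 mm (x) by 48 mm (y) with a 2 mm chamfer; its floor is a steel plate clamped at a height that differs each time, 24 to 40 mm below the mouth. It is hard: touch down at a few mm/s (35 N on the heater is too much), drop from under 1 mm. Hidden while the hood is shut
- lid (a joint): grey hood's angle: 0 shut, grows as its front rises, 1.6 rad at the open stop (upright, just past vertical). At 0 it weighs 3 to 4 N at the handle; the load fades to nothing at a balance point somewhere in 0.5 to 1.1 rad, then reverses: the counterweight bar behind the hinge pulls it open ever harder and it slams (over 2 rad/s) if let go. Little hinge friction; hood top 148 mm up when shut
- hinge (a point): middle of the hood's hinge axis, which runs along the heater's y, 95 mm above the bench; axes as the heater's
- handle (a point): middle of the steel handle bar, 12 mm thick, along y, 92 mm free between its side brackets, 49 mm clear of the hood's front wall. Turns with the hood: at 0 it is 230 mm in front of (-x) and 30 mm above the hinge axis (125 mm above the bench); at the stop 229 mm above and 37 mm behind the hinge axis. Light: grip of both fingers plus pull over 60 N overstrains it. Hood 165 x 136 x 60 mm
- block: the long aluminium heating block, 72 (x) x 46 (y) x 45 mm high, about 0.3 kg, eight small holes; on its top a central lifting tab 34 (x) x 10 (y) x 32 mm high (its top at 77 mm). Lowest 6 mm 2 mm narrower each side. Origin: centre of the underside, z up. Fits the well either way round; seated, its underside lies flat on the support plate and its top stands 5 to 21 mm above the heater's
- square_block: bystander: square aluminium heating block, 58 x 58 x 45 mm with the same kind of lifting tab and four large holes; does not fit the well. Origin: centre of its underside
- tube_rack: bystander: blue tube rack 115 x 75 x 48 mm with white tube caps, origin under its centre
- pipette: bystander: grey and white pipette lying along its x, about 255 mm long, 28 mm thick; origin on the bench near its middle
- gel_tray: bystander: clear open tray 120 x 100 x 35 mm, origin under its centre
- beaker: bystander: glass cup 70 mm wide, 90 mm tall, origin under its centre
- timer: bystander: flat white timer 60 x 75 x 20 mm, origin under its centre
- spatula: bystander: small flat steel spatula 150 mm long, 14 mm wide, 5 mm thick, lying on the bench along its x
Mind the look-alikes: they are no part of the job. Leave any red or yellow look-alike of the block alone.

How it is judged:
On the way, in this order (a step that is already met when the one before it is completed fails the run):
1. the hood rests against its open stop, untouched (value of joint lid above 1.5 rad and velocity of joint lid below 0.05 rad/s and contact force between the fingers and lid below 0.1 N), for 0.3 s.
2. the long block rests on the plate in the well, released (horizontal distance between block and well below 0.003 m and z of block in the frame of well below -0.0225 m and angle between block's own z axis and vertical below 0.04 rad and angle between the x axis of block and the x axis of heater, either way round below 0.06 rad and linear speed of block below 0.01 m/s and contact force between the fingers and block below 0.1 N), for 0.2 s.
At the end, for the whole second after the job is handed in: the hood stands open by itself (beyond 1.5 rad, still, untouched); the long block is in the well, resting on its support plate (underside more than 22.5 mm below the mouth), centred within 3 mm, upright and aligned with the well, still and released (all of step 1 and all of step 2).
It fails at once if the hood slams or falls (faster than 1.2 rad/s) (velocity of joint lid above 1.2 rad/s or velocity of joint lid below -1.2 rad/s).
It fails at once if the block is dropped in the well (over 0.13 m/s inside it) (horizontal distance between block and well below 0.01 m and z of block in the frame of well between -0.06 and -0.003 m and linear speed of block above 0.13 m/s).
It fails at once if the block is forced into or knocked on the heater (more than 35 N between them) (contact force between block and heater above 35 N).
It fails at once if the handle is overstrained (grip of both fingers plus pull above 60 N) (contact force between the fingers and lid above 60 N).
It fails at once if any bystander is moved by more than 15 mm (distance of any of square_block, tube_rack, pipette, gel_tray, beaker, timer, spatula from where it was at the start of the episode above 0.015 m).
It also fails if it takes over 72 s, if anything falls off the work surface, if the arm or the gripper's body presses on something with over 40 N, if the wrist force passes 120 N, or if a joint passes its speed limit or range.

### The arm

A 6-joint arm with a two-finger parallel gripper is mounted at the origin on the work surface. World frame = base frame: x ahead of the robot, y to its left, z up, the work surface at z = 0. Lengths are in m, angles in rad, forces in N, time in s.
With the tool pointing down it reaches from about 0.375 to 0.9 m from the base axis. Payload 3.1 kg.
Tool frame: the origin (TCP) lies at the very end of the fingers, on their centre line; the grasp point (between the pads) lies 19 mm behind it; z points along the fingers, y is the line along which they close (so a half turn about z gives the same grasp; the last joint's range is limited). The gripper opens to 87 mm and grips with 3 to 60 N. Pads are 19 mm wide; open, the fingers measure 117 mm over their backs; the gripper's body (75 mm by 190 mm) begins 51 mm behind the grasp point.
Start: joints at [0.984, 0.527, 1.433, -0, 1.181, -0.178], TCP at [0.248, 0.573, 0.223] pointing down, gripper open.
Joint ranges: [-3.08, 3.08], [-0.75, 2.2], [0.22, 2.44], [-1.43, 4.57], [0, 2.65], [-2.85, 2.85]. Speed limits (rad/s): [2.79, 2.79, 3.14, 3.14, 3.14, 3.14].

### API

Orientations are given as a unit quaternion [x, y, z, w].
In Python, from rig import status, viewer, robot gives the robot as it stands.
- The arm moves only by the tool arm_command, never from a script. Its arguments are lists of equal length, an entry for each row: "delta_rot": the turn, a rotation vector about the tool's x, y, z in degrees, a list of three; "delta_pos": the shift along the tool's x, y, z in m, a list of three; "gripper": the closure, from -1 (fully open) to 1 (shut). In form: {"delta_rot": [[rx, ry, rz], ...], "delta_pos": [[dx, dy, dz], ...], "gripper": [gripper, ...]}. A call has 1 to 12 rows; each row is the pose to reach, as a shift and turn from the pose commanded when the call began, along the tool's axes at that moment; what a row does not reach only later rows make up. A row lasts 1/12 s, in which the tool goes at most 41.7 mm and 7.16 degrees, less where a joint would pass 70% of its speed; a pose out of reach is approached as far as the arm can. A call with a gripper value outside its range is refused whole. The fingers move at their own pace and stop on an object; "grip_force" is the grip in N (left out, the last holds). Time passes only in rows, so rows that repeat a pose let the fingers close. It gives the time, the measured TCP pose, the force, the opening and the grip force at its end, in the units of the state.
- status.get_obs(): the state, without advancing time (a new reading comes with each control period).
- viewer.camera(name): name is "side" or "top"; returns a dict with "pixels" (420x560x3 uint8, blue, green, red), "fx", "fy", "cx", "cy" (pixels), "k1" (the pictures are not rectified: a ray, as slopes to the right and down, at radius r is drawn at 1 + k1 r^2 times it, then the intrinsics apply), "pose" (4x4, takes a point from camera to world coordinates). Camera axes: x right, y down, z forward; pixel columns grow to the right and rows downward; lengths in m; the calibration is good to about 2 mm. A picture is of the moment at which its call begins. There is no depth.
- robot.hand_in(): hands the job in; it is judged then, once.
The state is a dict: "time": time; "q": joint angles; "joint_velocities": joint speeds; "joint_torque": joint torques, N m; "position": TCP position; "tool_rot": TCP orientation; "ft_force": force on the tool from outside, world axes, zero at the start; "moment": the same for the moment, N m; "grip_width": finger opening in m; "grip_force": force on a finger pad.
Only numpy, scipy, OpenCV 4.12 (cv2) and the standard library are available. Lean on these libraries where they do the work, as an engineer would, in place of code of your own. Each camera call takes 0.05 s, during which the arm holds its last target. There are 200 camera calls.

## Working session

There is one attempt and no reset: what is moved stays moved. The work goes in short steps, Python scripts to look and compute and a tool call to move; the robot and the scene stay as the last step left them, time stands still between calls to the robot, and variables do not carry over. Pictures are saved under pics/ and viewed, at most 10 in all, crops included, and the job is handed in when it is done.

Besides the shell and the picture viewer there is one more tool, called after "Call:" by a JSON object that holds its "api" and its "payload", one argument or row to a line. arm_command: Moves the arm, as the interface text tells. Its arguments: {"type":"object","properties":{"delta_rot":{"type":"array","items":{"type":"array","items":{"type":"number"}}},"delta_pos":{"type":"array","items":{"type":"array","items":{"type":"number"}}},"gripper":{"type":"array","items":{"type":"number"}},"grip_force":{"type":"number"}},"required":["delta_rot","delta_pos","gripper"]}

```bash
mkdir -p pics; cat > h.py <<'E'
import numpy as np,cv2
from scipy.spatial.transform import Rotation as R
from rig import status,viewer,robot
def snap(n,f):
    c=viewer.camera(n); cv2.imwrite('pics/'+f+'.png',c['pixels']); return c
def ray(c,u,v):
    xd=np.array([(u-c['cx'])/c['fx'],(v-c['cy'])/c['fy']]); x=xd.copy()
    for _ in range(30): x=xd/(1+c['k1']*(x@x))
    T=np.array(c['pose']); return T[:3,3],T[:3,:3]@np.r_[x,1]
def onz(c,u,v,z):
    o,d=ray(c,u,v); return o+d*(z-o[2])/d[2]
def proj(c,p):
    T=np.array(c['pose']); q=T[:3,:3].T@(np.array(p)-T[:3,3]); x=q[:2]/q[2]; x=x*(1+c['k1']*(x@x))
    return np.array([c['fx']*x[0]+c['cx'],c['fy']*x[1]+c['cy']])
E
python3 - <<'E'
from h import *
for n in('side','top'):
    c=snap(n,n+'0'); print(n,np.round(c['pose'],3).tolist(),c['fx'],c['k1'],c['cx'],c['cy'])
print(status.get_obs())
E
```

```text
side [[0.941, -0.219, 0.258, 0.208], [-0.338, -0.597, 0.728, -1.032], [-0.006, -0.772, -0.636, 0.993], [0.0, 0.0, 0.0, 1.0]] 476.25430478227645 0.01700996257608818 273.39660392730946 204.68817564137504
top [[-0.014, -0.995, 0.098, 0.375], [-1.0, 0.015, 0.006, -0.019], [-0.007, -0.098, -0.995, 1.676], [0.0, 0.0, 0.0, 1.0]] 543.7497763015563 -0.13890191769048674 269.72929091524213 207.35765571440098
{'time': 0.1, 'q': array([ 9.83510791e-01,  5.28389264e-01,  1.43375428e+00, -1.78189320e-06,
        1.18139971e+00, -1.78491838e-01]), 'joint_velocities': array([-0.00047136, -0.00195858, -0.00340826,  0.00131725, -0.00054909,
       -0.00111836]), 'joint_torque': array([ 1.92613209e-05, -4.40983129e+01, -1.77150911e+01,  6.35187887e-02,
        5.34313987e-02, -6.06595290e-05]), 'position': array([0.24804234, 0.5729649 , 0.22166595]), 'tool_rot': array([ 2.02976172e-01,  9.79183191e-01, -9.04985037e-04, -3.63609076e-04]), 'ft_force': array([-0.14848521,  0.20824166, -0.05673134]), 'moment': array([0.05731005, 0.00109171, 0.00760957]), 'grip_force': 0.0, 'grip_width': 0.08732330970707128}
```

View pics/side0.png

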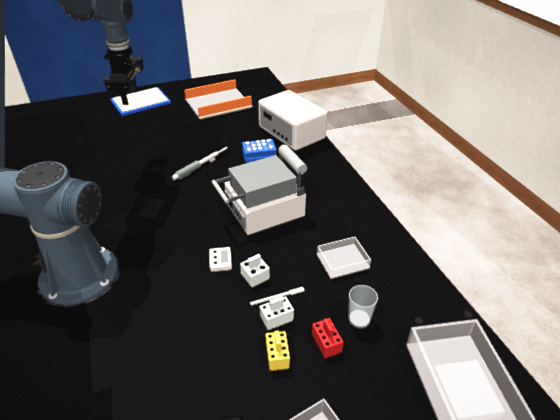

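View pics/top0.png

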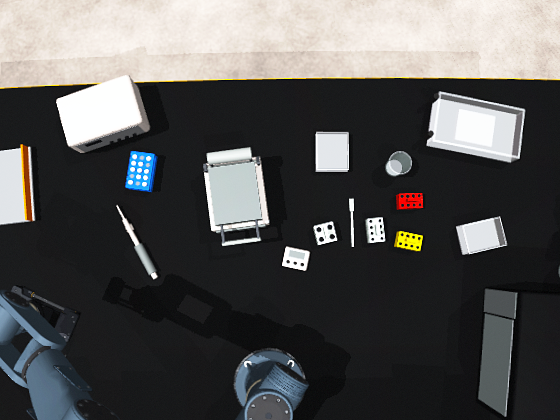

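The side view shows the heater at about (265,195), the long block at (277,312), the square block at (255,268) and the spatula at (278,296). In the top view the hood is at (237,195), the handle at (240,240), the long block at (375,230), the spatula at (351,222), and red and yellow look-alikes sit beside them. Zooming in next.

```bash
python3 - <<'E'
import cv2,numpy as np
t=cv2.imread('pics/top0.png');s=cv2.imread('pics/side0.png')
f=lambda im,x,y,w,h,k:cv2.resize(im[y:y+h,x:x+w],None,fx=k,fy=k,interpolation=cv2.INTER_CUBIC)
a=f(t,195,140,80,110,5);b=f(t,340,195,60,60,5);d=f(s,205,140,110,95,4); e=f(s,245,280,60,55,5)
C=np.zeros((600,800,3),np.uint8)
C[:550,:400]=a; C[:300,400:700]=b; C[300:575,400:700]=e
cv2.imwrite('pics/z1.png',C)
E
```

```text
(no output)
```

View pics/z1.png

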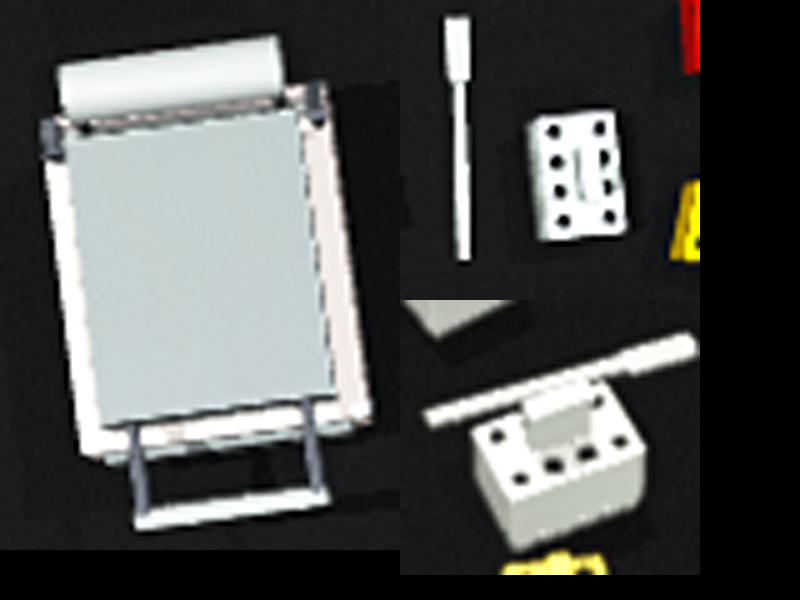

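Left crop: bar ends at about (135,522) and (328,497), hood top corners at (68,140), (300,112), (335,395) and (103,425). On the right: the long block with eight holes, its four outer holes centred at (581,173), and the spatula about 35 mm away.

```bash
python3 - <<'E'
from h import *
c=viewer.camera('top'); s=viewer.camera('side')
T=lambda x,y,ox=195,oy=140:((x+.5)/5-.5+ox,(y+.5)/5-.5+oy)
P=lambda x,y,z,*o:onz(c,*T(x,y,*o),z)
hc=[P(*p,.148) for p in[(68,140),(300,112),(335,395),(103,425)]]
m=np.mean(hc,0);print('hood',m.round(4),[round(np.linalg.norm(hc[i]-hc[i-1]),4) for i in range(4)])
xd=(hc[0]+hc[1]-hc[2]-hc[3]);print('yaw',np.degrees(np.arctan2(xd[1],xd[0])));yd=hc[0]+hc[3]-hc[1]-hc[2];print(np.degrees(np.arctan2(-yd[0],yd[1])))
b=[P(*p,.127) for p in[(135,522),(328,497)]];print('bar',b,np.mean(b,0),np.linalg.norm(b[0]-b[1]),np.degrees(np.arctan2(-(b[0]-b[1])[0],(b[0]-b[1])[1])))
f=[P(*p,.085) for p in[(83,455),(370,417)]];print('front',np.mean(f,0),np.linalg.norm(f[0]-f[1]),np.degrees(np.arctan2(-(f[0]-f[1])[0],(f[0]-f[1])[1])))
h=[P(x-400,y,.045,340,195) for x,y in[(553,130),(599,127),(563,220),(609,216)]];print('block',np.mean(h,0));v=h[0]+h[1]-h[2]-h[3];print(np.degrees(np.arctan2(v[1],v[0])),[np.linalg.norm(h[0]-h[2]),np.linalg.norm(h[0]-h[1])])
S=lambda x,y:onz(s,(x-400+.5)/5-.5+245,(y-300+.5)/5-.5+280,.045)
k=[S(*p) for p in[(473,430),(605,380),(645,443),(508,497)]];print('side blk',np.mean(k,0),[(k[i]-k[i-1]).round(4)for i in range(4)])
E
```

```text
hood [0.5677 0.0882 0.148 ] [np.float64(0.1643), np.float64(0.1334), np.float64(0.163), np.float64(0.132)]
yaw 6.5433275367078805
6.271874054394739
bar [array([0.42465261, 0.12870087, 0.127     ]), array([0.43739146, 0.01845502, 0.127     ])] [0.43102204 0.07357795 0.127     ] 0.11097939941774838 6.591266495809439
front [0.47565635 0.07863897 0.085     ] 0.1699891789054861 6.734832111049924
block [ 0.46450572 -0.32833368  0.045     ]
4.645935636780342 [np.float64(0.05457520111936463), np.float64(0.028119184226930764)]
side blk [ 0.46397616 -0.32488465  0.045     ] [array([-0.0031,  0.0443, -0.    ]), array([0.0731, 0.0071, 0.    ]), array([ 0.0044, -0.044 ,  0.    ]), array([-0.0744, -0.0075,  0.    ])]
```

```bash
cat >> h.py <<'E'
def plan(p,yaw):
    "delta to TCP p, pointing down, tool y axis at world angle yaw deg"
    o=status.get_obs(); Rm=R.from_quat(o['tool_rot']); y=np.radians(yaw)
    ya=np.array([np.cos(y),np.sin(y),0]); z=np.array([0,0,-1.]); G=R.from_matrix(np.c_[np.cross(ya,z),ya,z])
    print('dpos',(Rm.inv().apply(np.array(p)-o['position'])).round(4),'drot',np.degrees((Rm.inv()*G).as_rotvec()).round(2))
E
python3 -c "
from h import *
plan([.431,.0736,.205],6.5)"
```

```text
dpos [-0.3663 -0.3857  0.0173] drot [-8.000e-02  3.000e-02  6.008e+01]
```

Call:
{"api": "arm_command", "payload": {
  "delta_rot": [
    [0,0,60],
    [0,0,60],
    [0,0,60],
    [0,0,60],
    [0,0,60],
    [0,0,60],
    [0,0,60],
    [0,0,60],
    [0,0,60],
    [0,0,60],
    [0,0,60],
    [0,0,60]
  ],
  "delta_pos": [
    [-0.366,-0.386,0.017],
    [-0.366,-0.386,0.017],
    [-0.366,-0.386,0.017],
    [-0.366,-0.386,0.017],
    [-0.366,-0.386,0.017],
    [-0.366,-0.386,0.017],
    [-0.366,-0.386,0.017],
    [-0.366,-0.386,0.017],
    [-0.366,-0.386,0.017],
    [-0.366,-0.386,0.017],
    [-0.366,-0.386,0.017],
    [-0.366,-0.386,0.017]
  ],
  "gripper": [0,0,0,0,0,0,0,0,0,0,0,0],
  "grip_force": 12
}}

```text
time: 1.2
position: [0.4201, 0.1021, 0.2067]
tool_rot: [0.665, 0.747, 0.0, 0.0]
ft_force: [0.8, 0.1, -0.1]
grip_width: 0.0432
grip_force: 0.0
```

```bash
python3 -c "
from h import *
plan([.431,.0736,.205],6.5);print(status.get_obs()['q'])"
```

```text
dpos [-0.0296  0.0076  0.0017] drot [ 0.03 -0.    0.08]
[-2.13189605e-02  2.94514667e-01  1.91342125e+00  1.39236547e-04
  9.33215284e-01 -1.36183887e-01]
```

Call:
{"api": "arm_command", "payload": {
  "delta_rot": [
    [0,0,0],
    [0,0,0],
    [0,0,0],
    [0,0,0],
    [0,0,0],
    [0,0,0],
    [0,0,0]
  ],
  "delta_pos": [
    [-0.02,0.005,0],
    [-0.03,0.0075,0],
    [-0.03,0.0075,0],
    [-0.03,0.0075,0.02],
    [-0.03,0.0075,0.02],
    [-0.03,0.0075,0.02],
    [-0.03,0.0075,0.02]
  ],
  "gripper": [0,0,0,0,0,0,0]
}}

```text
time: 1.78
position: [0.4301, 0.0763, 0.1868]
tool_rot: [0.665, 0.747, -0.0, -0.0]
ft_force: [0.6, 0.0, 0.5]
grip_width: 0.0437
grip_force: 0.0
```

```bash
python3 - <<'E'
from h import *
plan([.431,.0736,.106],6.5)
s=snap('side','s1'); t=snap('top','t1')
f=lambda im,x,y,w,h,k:cv2.resize(im['pixels'][y:y+h,x:x+w],None,fx=k,fy=k,interpolation=cv2.INTER_CUBIC)
cv2.imwrite('pics/z2.png',np.hstack([f(s,190,120,130,130,4)]))
E
```

```text
dpos [-0.0029  0.0006  0.0808] drot [-0.03 -0.02  0.19]
```

View pics/z2.png

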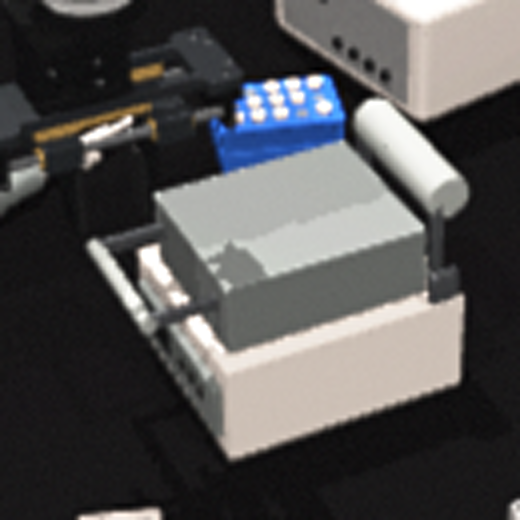

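The crop shows the bar running from (95,245) to (150,325), looking round, with the fingers above it. I'll check it against a side-view ray.

```bash
python3 - <<'E'
from h import *
s=viewer.camera('side')
print(onz(s,190+121.5/4,120+284/4,.125), (proj(s,status.get_obs()['position'])-[190,120])*4)
E
```

```text
[0.43377394 0.07654659 0.125     ] [111.25845749 217.34128419]
```

Call:
{"api": "arm_command", "payload": {
  "delta_rot": [
    [0,0,0],
    [0,0,0],
    [0,0,0],
    [0,0,0],
    [0,0,0],
    [0,0,0],
    [0,0,0],
    [0,0,0],
    [0,0,0],
    [0,0,0]
  ],
  "delta_pos": [
    [-0.001,0.001,0.02],
    [-0.001,0.001,0.04],
    [-0.001,0.001,0.06],
    [-0.001,0.001,0.075],
    [-0.001,0.001,0.081],
    [-0.001,0.001,0.081],
    [-0.001,0.001,0.081],
    [-0.001,0.001,0.081],
    [-0.001,0.001,0.081],
    [-0.001,0.001,0.081]
  ],
  "gripper": [0,0,0,0,0,0,0.3,0.5,1,1],
  "grip_force": 10
}}

```text
time: 2.77
position: [0.4324, 0.0742, 0.1064]
tool_rot: [0.665, 0.747, 0.001, 0.001]
ft_force: [-0.0, -0.7, -0.0]
grip_width: 0.0247
grip_force: 0.0
```

Call:
{"api": "arm_command", "payload": {
  "delta_rot": [
    [0,0,0],
    [0,0,0],
    [0,0,0]
  ],
  "delta_pos": [
    [0,0,0],
    [0,0,0],
    [0,0,0]
  ],
  "gripper": [1,1,1]
}}

```text
time: 3.02
position: [0.4323, 0.0742, 0.106]
tool_rot: [0.665, 0.746, 0.0, 0.001]
ft_force: [-0.3, -0.7, 2.6]
grip_width: 0.0115
grip_force: 10.0
```

```bash
cat >> h.py <<'E'
def arc(p0,p1,n=12):
    r=np.hypot(.230,.030);b=np.arctan2(30,230)
    f=lambda p:np.array([.0,-r*np.cos(np.radians(p)+b),-r*np.sin(np.radians(p)+b)])
    print([[0]+[round(float(x),4) for x in (f(p)-f(p0))[1:]] for p in np.linspace(p0,p1,n+1)[1:]])
E
python3 -c "
from h import *
arc(0,22);arc(22,46);arc(46,68);arc(68,84)"
```

```text
[[0, 0.0011, -0.0073], [0, 0.0024, -0.0146], [0, 0.0039, -0.0219], [0, 0.0057, -0.0291], [0, 0.0077, -0.0363], [0, 0.01, -0.0433], [0, 0.0124, -0.0503], [0, 0.0151, -0.0573], [0, 0.018, -0.0641], [0, 0.0211, -0.0708], [0, 0.0244, -0.0775], [0, 0.028, -0.084]]
[[0, 0.0041, -0.007], [0, 0.0084, -0.0138], [0, 0.013, -0.0205], [0, 0.0178, -0.027], [0, 0.0229, -0.0333], [0, 0.0281, -0.0395], [0, 0.0336, -0.0455], [0, 0.0392, -0.0513], [0, 0.0451, -0.0568], [0, 0.0512, -0.0622], [0, 0.0574, -0.0674], [0, 0.0638, -0.0723]]
[[0, 0.006, -0.0043], [0, 0.0122, -0.0085], [0, 0.0185, -0.0124], [0, 0.0249, -0.0161], [0, 0.0314, -0.0196], [0, 0.0381, -0.0229], [0, 0.0448, -0.026], [0, 0.0517, -0.0289], [0, 0.0586, -0.0316], [0, 0.0656, -0.034], [0, 0.0727, -0.0362], [0, 0.0798, -0.0382]]
[[0, 0.0052, -0.0013], [0, 0.0105, -0.0025], [0, 0.0158, -0.0035], [0, 0.0211, -0.0045], [0, 0.0265, -0.0053], [0, 0.0318, -0.0059], [0, 0.0372, -0.0065], [0, 0.0426, -0.0069], [0, 0.0479, -0.0072], [0, 0.0533, -0.0074], [0, 0.0587, -0.0075], [0, 0.0641, -0.0074]]
```

Call:
{"api": "arm_command", "payload": {
  "delta_rot": [
    [0,0,0],
    [0,0,0],
    [0,0,0],
    [0,0,0],
    [0,0,0],
    [0,0,0],
    [0,0,0],
    [0,0,0],
    [0,0,0],
    [0,0,0],
    [0,0,0],
    [0,0,0]
  ],
  "delta_pos": [
    [0,0.001,-0.007],
    [0,0.0025,-0.0145],
    [0,0.004,-0.022],
    [0,0.0055,-0.029],
    [0,0.0075,-0.0365],
    [0,0.01,-0.0435],
    [0,0.0125,-0.0505],
    [0,0.015,-0.0575],
    [0,0.018,-0.064],
    [0,0.021,-0.071],
    [0,0.0245,-0.0775],
    [0,0.028,-0.084]
  ],
  "gripper": [1,1,1,1,1,1,1,1,1,1,1,1]
}}

```text
time: 4.02
position: [0.4589, 0.0774, 0.1901]
tool_rot: [0.665, 0.747, -0.001, -0.001]
ft_force: [-0.4, -0.4, -2.4]
grip_width: 0.012
grip_force: 10.0
```

```bash
python3 - <<'E'
from h import *
c=snap('side','s2'); cv2.imwrite('pics/z3.png',cv2.resize(c['pixels'][80:240,170:340],None,fx=3,fy=3))
print(status.get_obs()['position'])
E
```

```text
[0.45947839 0.07749421 0.19108248]
```

View pics/z3.png

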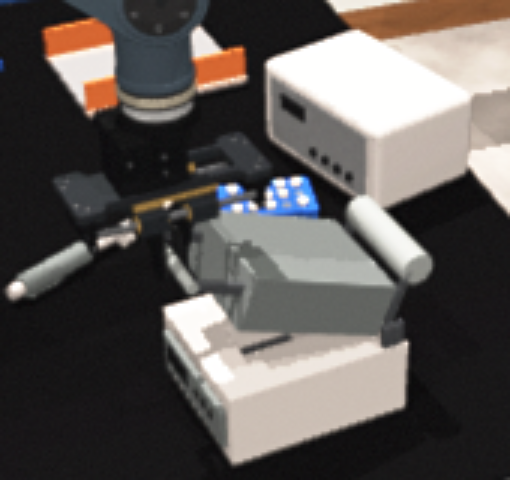

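The hood has risen about 22° with the bar held in the fingers at (165,235). The well slot is showing at (268,343).

Call:
{"api": "arm_command", "payload": {
  "delta_rot": [
    [0,0,0],
    [0,0,0],
    [0,0,0],
    [0,0,0],
    [0,0,0],
    [0,0,0],
    [0,0,0],
    [0,0,0],
    [0,0,0],
    [0,0,0],
    [0,0,0],
    [0,0,0]
  ],
  "delta_pos": [
    [0,0.004,-0.007],
    [0,0.0085,-0.014],
    [0,0.013,-0.0205],
    [0,0.018,-0.027],
    [0,0.023,-0.0335],
    [0,0.028,-0.0395],
    [0,0.0335,-0.0455],
    [0,0.039,-0.0515],
    [0,0.045,-0.057],
    [0,0.051,-0.062],
    [0,0.0575,-0.0675],
    [0,0.064,-0.0725]
  ],
  "gripper": [1,1,1,1,1,1,1,1,1,1,1,1]
}}

```text
time: 5.07
position: [0.5223, 0.085, 0.264]
tool_rot: [0.665, 0.747, -0.001, -0.001]
ft_force: [-5.4, -0.7, 7.5]
grip_width: 0.0118
grip_force: 10.0
```

Call:
{"api": "arm_command", "payload": {
  "delta_rot": [
    [0,0,0],
    [0,0,0],
    [0,0,0],
    [0,0,0],
    [0,0,0],
    [0,0,0],
    [0,0,0],
    [0,0,0],
    [0,0,0],
    [0,0,0],
    [0,0,0],
    [0,0,0]
  ],
  "delta_pos": [
    [0,0.006,-0.0045],
    [0,0.012,-0.0085],
    [0,0.0185,-0.0125],
    [0,0.025,-0.016],
    [0,0.0315,-0.0195],
    [0,0.038,-0.023],
    [0,0.045,-0.026],
    [0,0.0515,-0.029],
    [0,0.0585,-0.0315],
    [0,0.0655,-0.034],
    [0,0.0725,-0.036],
    [0,0.08,-0.038]
  ],
  "gripper": [1,1,1,1,1,1,1,1,1,1,1,1]
}}

```text
time: 6.07
position: [0.6042, 0.0948, 0.3011]
tool_rot: [0.665, 0.747, 0.002, 0.001]
ft_force: [0.5, 3.9, 4.0]
grip_width: 0.0115
grip_force: 10.0
```

```bash
python3 - <<'E'
from h import *
c=snap('side','s3'); cv2.imwrite('pics/z4.png',cv2.resize(c['pixels'][60:240,170:370],None,fx=2.5,fy=2.5))
o=status.get_obs();p=o['position'];print(p,o['ft_force'],o['joint_velocities'].round(3))
h=np.array([.432,.0742,.095])+.23*np.array([.9936,.1132,0]);d=p+[0,0,.019]-h;print(np.linalg.norm(d),np.degrees(np.arctan2(d[2],-d[0]))-7.43)
arc(68,84);arc(84,92,8)
E
```

```text
[0.60639744 0.09502559 0.30154542] [3.26374168 4.30003984 5.88570314] [-0.004 -0.012  0.02   0.002 -0.024 -0.002]
0.2320086306664181 69.07434761380179
[[0, 0.0052, -0.0013], [0, 0.0105, -0.0025], [0, 0.0158, -0.0035], [0, 0.0211, -0.0045], [0, 0.0265, -0.0053], [0, 0.0318, -0.0059], [0, 0.0372, -0.0065], [0, 0.0426, -0.0069], [0, 0.0479, -0.0072], [0, 0.0533, -0.0074], [0, 0.0587, -0.0075], [0, 0.0641, -0.0074]]
[[0, 0.004, 0.0001], [0, 0.0081, 0.0003], [0, 0.0121, 0.0006], [0, 0.0162, 0.001], [0, 0.0202, 0.0014], [0, 0.0242, 0.0019], [0, 0.0282, 0.0024], [0, 0.0322, 0.0031]]
```

View pics/z4.png

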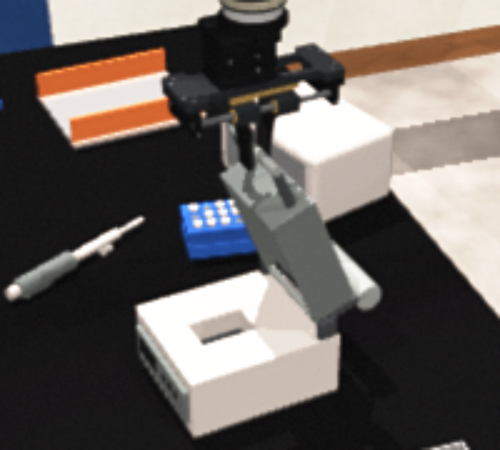

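The hood is about 68° up, held at the bar, and the well mouth is visible near (222,330). Easing it on to the stop.

Call:
{"api": "arm_command", "payload": {
  "delta_rot": [
    [0,0,0],
    [0,0,0],
    [0,0,0],
    [0,0,0],
    [0,0,0],
    [0,0,0],
    [0,0,0],
    [0,0,0],
    [0,0,0],
    [0,0,0],
    [0,0,0],
    [0,0,0]
  ],
  "delta_pos": [
    [0,0.005,-0.0015],
    [0,0.0105,-0.0025],
    [0,0.016,-0.0035],
    [0,0.021,-0.0045],
    [0,0.0265,-0.0055],
    [0,0.032,-0.006],
    [0,0.037,-0.0065],
    [0,0.0425,-0.007],
    [0,0.048,-0.007],
    [0,0.0535,-0.0075],
    [0,0.0585,-0.0075],
    [0,0.064,-0.0075]
  ],
  "gripper": [1,1,1,1,1,1,1,1,1,1,1,1]
}}

```text
time: 7.12
position: [0.667, 0.1022, 0.3066]
tool_rot: [0.665, 0.747, 0.001, -0.001]
ft_force: [3.2, 4.5, -1.2]
grip_width: 0.0115
grip_force: 10.0
```

Call:
{"api": "arm_command", "payload": {
  "delta_rot": [
    [0,0,0],
    [0,0,0],
    [0,0,0],
    [0,0,0],
    [0,0,0],
    [0,0,0],
    [0,0,0],
    [0,0,0],
    [0,0,0],
    [0,0,0],
    [0,0,0],
    [0,0,0]
  ],
  "delta_pos": [
    [0,0.003,0],
    [0,0.006,0],
    [0,0.009,0.0005],
    [0,0.012,0.0005],
    [0,0.015,0.001],
    [0,0.018,0.001],
    [0,0.021,0.0015],
    [0,0.024,0.002],
    [0,0.0265,0.002],
    [0,0.029,0.0025],
    [0,0.031,0.003],
    [0,0.031,0.003]
  ],
  "gripper": [1,1,1,1,1,1,1,1,1,1,1,1]
}}

```text
time: 8.12
position: [0.697, 0.1058, 0.3031]
tool_rot: [0.665, 0.747, -0.0, -0.001]
ft_force: [2.0, 5.8, -0.6]
grip_width: 0.0116
grip_force: 10.0
```

```bash
python3 - <<'E'
from h import *
o=status.get_obs();p=o['position'];print(p,o['ft_force'])
h=np.array([.432,.0742,.095])+.23*np.array([.9936,.1132,0]);d=p+[0,0,.019]-h;print(np.linalg.norm(d),np.degrees(np.arctan2(d[2],-np.dot(d,[.9936,.1132,0])))-7.43)
E
```

```text
[0.69696249 0.10578786 0.30305285] [ 1.95608313  5.82746344 -0.56571659]
0.23002454610804837 91.7835841640892
```

Call:
{"api": "arm_command", "payload": {
  "delta_rot": [
    [0,0,0],
    [0,0,0],
    [0,0,0],
    [0,0,0]
  ],
  "delta_pos": [
    [0,0.0015,0],
    [0,0.003,0.0005],
    [0,0.003,0.0005],
    [0,0.003,0.0005]
  ],
  "gripper": [1,1,1,1]
}}

```text
time: 8.45
position: [0.6969, 0.1058, 0.303]
tool_rot: [0.665, 0.747, -0.003, -0.003]
ft_force: [-5.3, 3.9, 4.2]
grip_width: 0.0109
grip_force: 10.0
```

Call:
{"api": "arm_command", "payload": {
  "delta_rot": [
    [0,0,0],
    [0,0,0],
    [0,0,0],
    [0,0,0],
    [0,0,0],
    [0,0,0],
    [0,0,0]
  ],
  "delta_pos": [
    [0,-0.002,0],
    [0,-0.002,0],
    [0,-0.002,0],
    [0,-0.002,0],
    [0,-0.002,0],
    [0,-0.002,-0.03],
    [0,-0.002,-0.06]
  ],
  "gripper": [1,0.5,0.3,0.2,0.2,0.2,0.2]
}}

```text
time: 9.03
position: [0.6967, 0.1041, 0.3616]
tool_rot: [0.666, 0.746, -0.003, -0.002]
ft_force: [0.4, 0.5, 0.5]
grip_width: 0.0338
grip_force: 0.0
```

```bash
python3 - <<'E'
from h import *
c=snap('top','t4');s=snap('side','s4')
f=lambda c,x,y,w,h:cv2.resize(c['pixels'][y:y+h,x:x+w],None,fx=4,fy=4,interpolation=cv2.INTER_CUBIC)
cv2.imwrite('pics/z5.png',np.hstack([f(c,190,120,90,130),f(s,200,110,110,130)]))
plan([.4642,-.3265,.16],-85)
E
```

```text
dpos [-0.4005 -0.2865  0.2082] drot [ 0.62 -0.42 91.54]
```

View pics/z5.png

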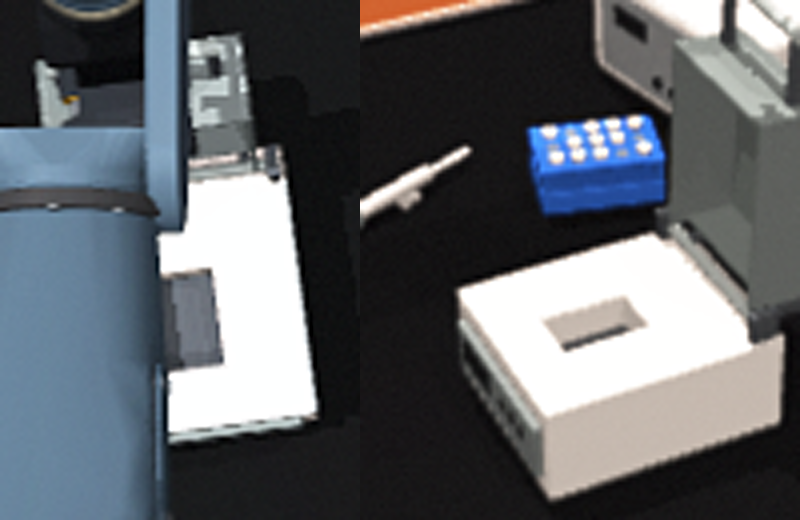

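The hood stands open against its stop and the gripper is clear. The well mouth is at crop (595,323) in the side view, and the arm half hides it in the top view. Moving towards the block.

Call:
{"api": "arm_command", "payload": {
  "delta_rot": [
    [0,0,91.5],
    [0,0,91.5],
    [0,0,91.5],
    [0,0,91.5],
    [0,0,91.5],
    [0,0,91.5],
    [0,0,91.5],
    [0,0,91.5],
    [0,0,91.5],
    [0,0,91.5],
    [0,0,91.5],
    [0,0,91.5]
  ],
  "delta_pos": [
    [-0.4,-0.286,0],
    [-0.4,-0.286,0],
    [-0.4,-0.286,0],
    [-0.4,-0.286,0],
    [-0.4,-0.286,0],
    [-0.4,-0.286,0],
    [-0.4,-0.286,0.15],
    [-0.4,-0.286,0.15],
    [-0.4,-0.286,0.15],
    [-0.4,-0.286,0.15],
    [-0.4,-0.286,0.15],
    [-0.4,-0.286,0.15]
  ],
  "gripper": [0,0,0,0,0,0,0,0,0,0,0,0]
}}

```text
time: 10.13
position: [0.4724, -0.3012, 0.2312]
tool_rot: [0.996, 0.09, -0.0, 0.0]
ft_force: [0.4, -0.0, 0.1]
grip_width: 0.0434
grip_force: 0.0
```

```bash
python3 - <<'E'
from h import *
c=snap('top','t5');s=snap('side','s5')
plan([.4642,-.3265,.16],-85)
print(status.get_obs()['q'].round(2))
g=lambda im:cv2.cvtColor(im,cv2.COLOR_BGR2GRAY)
# well in top: dark blob within white heater top
for cam,(x,y,w,h),off in((c,(215,165,50,70),0),(s,(235,165,60,50),0)):
    G=g(cam['pixels'])[y:y+h,x:x+w]; G=cv2.resize(G,None,fx=8,fy=8,interpolation=cv2.INTER_CUBIC)
    _,m=cv2.threshold(G,0,255,cv2.THRESH_OTSU); m=255-m
    n,l,st,ce=cv2.connectedComponentsWithStats(m)
    for i in range(1,n):
        if st[i,4]>2000:
            k,_=cv2.findContours((l==i).astype(np.uint8),0,2); q=cv2.boxPoints(cv2.minAreaRect(k[0]))
            W=[onz(cam,(a+.5)/8-.5+x,(b+.5)/8-.5+y,.085) for a,b in q]
            print(st[i],np.mean(W,0).round(4),[round(float(np.linalg.norm(W[j]-W[j-1])),4) for j in range(4)],np.degrees(np.arctan2(*(W[0]-W[1])[[1,0]])))
f=lambda c,x,y,w,h:cv2.resize(c['pixels'][y:y+h,x:x+w],None,fx=5,fy=5,interpolation=cv2.INTER_CUBIC)
cv2.imwrite('pics/z6.png',np.hstack([f(c,200,140,75,100),f(s,235,155,80,100)]))
E
```

```text
dpos [-0.0089  0.0226  0.0683] drot [-0.22  0.38  5.17]
[-0.77  0.43  1.59 -0.    1.13  0.62]
[   0    0  205   34 3795] [0.655  0.1145 0.085 ] [0.0124, 0.0759, 0.0124, 0.0758] 89.00641513158878
[ 372    0   28  180 3093] [0.626  0.0096 0.085 ] [0.067, 0.01, 0.067, 0.01] 89.08971857215607
[   99   175   149   211 24405] [0.5561 0.0886 0.085 ] [0.0738, 0.0471, 0.0738, 0.0468] 96.3815733100284
[    0   487   400    73 18941] [0.4665 0.0799 0.085 ] [0.0265, 0.1465, 0.0264, 0.1463] 89.18203726944239
[     0      0    480    400 142135] [0.5782 0.0955 0.085 ] [0.2567, 0.2002, 0.2559, 0.1753] 159.7447627483828
```

View pics/z6.png

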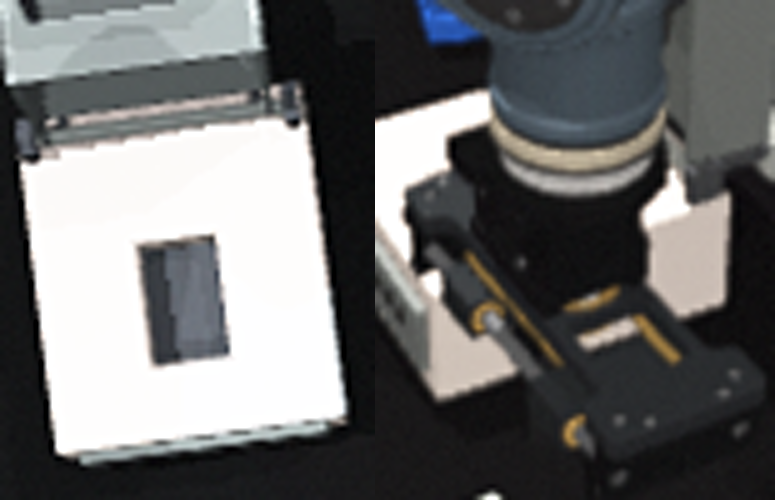

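In the top view the well box measures 73.8 x 47 mm, yaw 6.4°, centre (0.556,0.089), which matches its stated size. The arm hides it in the side view. Going down over the tab next.

Call:
{"api": "arm_command", "payload": {
  "delta_rot": [
    [0,0,5],
    [0,0,5],
    [0,0,5],
    [0,0,5],
    [0,0,5],
    [0,0,5]
  ],
  "delta_pos": [
    [-0.0085,0.0225,0.03],
    [-0.0085,0.0225,0.06],
    [-0.0085,0.0225,0.09],
    [-0.0085,0.0225,0.11],
    [-0.0085,0.0225,0.11],
    [-0.0085,0.0225,0.11]
  ],
  "gripper": [0,0,0,0,0,0]
}}

```text
time: 10.73
position: [0.4694, -0.3227, 0.1216]
tool_rot: [0.999, 0.05, -0.001, -0.001]
ft_force: [-0.5, 0.2, -0.1]
grip_width: 0.0436
grip_force: 0.0
```

```bash
python3 - <<'E'
from h import *
s=viewer.camera('side')
plan([.4648,-.3266,.05],-85); plan([.4648,-.3266,.05],-84.5)
x=cv2.imread('pics/s4.png')[165:220,320-90:370-80]
k=[onz(s,(a-360)/4+200,b/4+110,.085) for a,b in[(543,320),(622,297),(648,316),(568,350)]]
print(np.mean(k,0),[np.linalg.norm(k[i]-k[i-1]).round(4) for i in range(4)])
print(proj(s,[.5567,.0903,.085]),'px side well')
E
```

```text
dpos [-0.0059  0.0025  0.073 ] drot [ 0.05 -0.03  0.69]
dpos [-0.0059  0.0025  0.073 ] drot [ 0.05 -0.03  0.19]
[0.55803599 0.09046068 0.085     ] [np.float64(0.043), np.float64(0.0679), np.float64(0.0323), np.float64(0.0742)]
[258.48799512 190.24897285] px side well
```

Call:
{"api": "arm_command", "payload": {
  "delta_rot": [
    [0,0,0.5],
    [0,0,0.5],
    [0,0,0.5],
    [0,0,0.5],
    [0,0,0.5],
    [0,0,0.5],
    [0,0,0.5],
    [0,0,0.5],
    [0,0,0.5],
    [0,0,0.5],
    [0,0,0.5],
    [0,0,0.5]
  ],
  "delta_pos": [
    [-0.005,0.0025,0],
    [-0.005,0.0025,0.015],
    [-0.005,0.0025,0.035],
    [-0.005,0.0025,0.055],
    [-0.005,0.0025,0.068],
    [-0.005,0.0025,0.072],
    [-0.005,0.0025,0.072],
    [-0.005,0.0025,0.072],
    [-0.005,0.0025,0.072],
    [-0.005,0.0025,0.072],
    [-0.005,0.0025,0.072],
    [-0.005,0.0025,0.072]
  ],
  "gripper": [0,0,0,0,0,0,0.2,0.4,0.6,0.8,1,1],
  "grip_force": 20
}}

```text
time: 11.78
position: [0.4654, -0.3268, 0.051]
tool_rot: [0.999, 0.045, 0.001, 0.001]
ft_force: [0.0, -2.8, 2.2]
grip_width: 0.0111
grip_force: 0.9
```

Call:
{"api": "arm_command", "payload": {
  "delta_rot": [
    [0,0,0],
    [0,0,0],
    [0,0,0],
    [0,0,0]
  ],
  "delta_pos": [
    [0,0,0],
    [0,0,0],
    [0,0,0],
    [0,0,0]
  ],
  "gripper": [1,1,1,1]
}}

```text
time: 12.12
position: [0.4653, -0.3268, 0.0507]
tool_rot: [0.999, 0.045, 0.0, 0.001]
ft_force: [-0.6, -1.0, 3.0]
grip_width: 0.0101
grip_force: 20.0
```

Call:
{"api": "arm_command", "payload": {
  "delta_rot": [
    [0,0,0],
    [0,0,0],
    [0,0,0],
    [0,0,0],
    [0,0,0],
    [0,0,0],
    [0,0,0],
    [0,0,0]
  ],
  "delta_pos": [
    [0,0,-0.005],
    [0,0,-0.015],
    [0,0,-0.035],
    [0,0,-0.06],
    [0,0,-0.09],
    [0,0,-0.12],
    [0,0,-0.14],
    [0,0,-0.14]
  ],
  "gripper": [1,1,1,1,1,1,1,1],
  "grip_force": 25
}}

```text
time: 12.78
position: [0.4669, -0.3277, 0.195]
tool_rot: [0.999, 0.045, 0.003, 0.003]
ft_force: [0.7, -0.3, -3.3]
grip_width: 0.0096
grip_force: 25.0
```

```bash
python3 - <<'E'
from h import *
plan([.5567,.0903,.19],-83.55)
E
```

```text
dpos [ 0.127  -0.4083  0.0029] drot [ 0.39 -0.32 -1.3 ]
```

Call:
{"api": "arm_command", "payload": {
  "delta_rot": [
    [0,0,-1.3],
    [0,0,-1.3],
    [0,0,-1.3],
    [0,0,-1.3],
    [0,0,-1.3],
    [0,0,-1.3],
    [0,0,-1.3],
    [0,0,-1.3],
    [0,0,-1.3],
    [0,0,-1.3],
    [0,0,-1.3],
    [0,0,-1.3]
  ],
  "delta_pos": [
    [0.003,-0.01,0],
    [0.009,-0.03,0],
    [0.019,-0.06,0],
    [0.03,-0.095,0],
    [0.042,-0.135,0],
    [0.056,-0.18,0],
    [0.07,-0.225,0],
    [0.084,-0.27,0],
    [0.098,-0.315,0],
    [0.11,-0.354,0],
    [0.12,-0.386,0],
    [0.125,-0.402,0]
  ],
  "gripper": [1,1,1,1,1,1,1,1,1,1,1,1]
}}

```text
time: 13.78
position: [0.5508, 0.0898, 0.1876]
tool_rot: [0.998, 0.058, -0.003, -0.001]
ft_force: [0.3, 0.1, -3.7]
grip_width: 0.0098
grip_force: 25.0
```

```bash
python3 - <<'E'
from h import *
plan([.5567,.0903,.16],-83.55)
E
```

```text
dpos [0.0061 0.0003 0.0275] drot [-0.15  0.35  0.15]
```

Call:
{"api": "arm_command", "payload": {
  "delta_rot": [
    [0,0,0],
    [0,0,0],
    [0,0,0],
    [0,0,0],
    [0,0,0],
    [0,0,0]
  ],
  "delta_pos": [
    [0.002,0,0.01],
    [0.003,0,0.02],
    [0.003,0,0.03],
    [0.003,0,0.033],
    [0.003,0,0.033],
    [0.003,0,0.033]
  ],
  "gripper": [1,1,1,1,1,1]
}}

```text
time: 14.28
position: [0.5559, 0.0845, 0.1565]
tool_rot: [0.998, 0.055, -0.001, -0.0]
ft_force: [0.3, -0.2, -3.0]
grip_width: 0.0101
grip_force: 25.0
```

```bash
python3 - <<'E'
from h import *
plan([.5567,.0903,.150],-83.55)
c=snap('top','t7');s=snap('side','s7')
o=status.get_obs();u=proj(s,o['position']-[0,0,.0507])
print(o['position'],o['ft_force'],u)
f=lambda c,x,y,w,h:cv2.resize(c['pixels'][y:y+h,x:x+w],None,fx=7,fy=7,interpolation=cv2.INTER_CUBIC)
cv2.imwrite('pics/z7.png',f(s,215,145,95,80))
E
```

```text
dpos [ 0.0015 -0.0057  0.0065] drot [-0.02  0.11 -0.13]
[0.55672294 0.08468368 0.15748971] [ 0.45697188 -0.44315262 -3.63491277] [258.88941903 185.69338747]
```

View pics/z7.png

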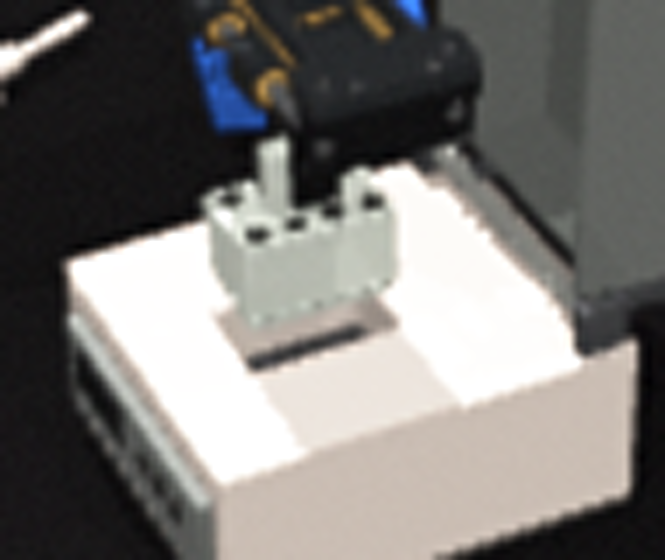

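The block hangs level over the well, its tab centred on the fingers (tab 258–370, fingers 290–340). Near-row holes run from (258,235) to (373,201), and the well's near edge from (248,370) to (398,322).

```bash
python3 - <<'E'
from h import *
s=viewer.camera('side');p=status.get_obs()['position'];zt=p[2]-.0507+.045
P=lambda x,y,z:onz(s,(x+.5)/7-.5+215,(y+.5)/7-.5+145,z)
u=np.array([.9936,.1132,0]);v=np.array([-.1132,.9936,0])
h=[P(*q,zt) for q in[(258,235),(295,223),(332,211),(373,201)]];m=np.mean(h,0)+.014*v
print('blk-tcp',(m-p)[:2].round(4),np.linalg.norm(h[0]-h[3]),np.degrees(np.arctan2(*(h[3]-h[0])[[1,0]])))
w=[P(*q,.085) for q in[(248,370),(398,322)]];print('well',np.mean(w,0)+.024*v,np.linalg.norm(w[0]-w[1]),np.degrees(np.arctan2(*(w[1]-w[0])[[1,0]])))
E
```

```text
blk-tcp [-0.002   0.0034] 0.05451872593510613 6.7810003118771105
well [0.55478179 0.09386941 0.085     ] 0.0736118745589836 7.500064447999472
```

The same-camera comparison gives a target TCP of (0.5568,0.0905), which agrees with the earlier estimate.

Call:
{"api": "arm_command", "payload": {
  "delta_rot": [
    [0,0,0],
    [0,0,0],
    [0,0,0],
    [0,0,0],
    [0,0,0],
    [0,0,0],
    [0,0,0],
    [0,0,0]
  ],
  "delta_pos": [
    [0.0005,-0.003,0],
    [0.0005,-0.0057,0],
    [0.0005,-0.0057,0.005],
    [0.0005,-0.0057,0.01],
    [0.0005,-0.0057,0.015],
    [0.0005,-0.0057,0.018],
    [0.0005,-0.0057,0.018],
    [0.0005,-0.0057,0.018]
  ],
  "gripper": [1,1,1,1,1,1,1,1]
}}

```text
time: 15.1
position: [0.556, 0.0914, 0.1387]
tool_rot: [0.998, 0.056, -0.001, -0.0]
ft_force: [-0.1, 0.3, -3.0]
grip_width: 0.0099
grip_force: 25.0
```

```bash
python3 - <<'E'
from h import *
plan([.5567,.0905,.130],-83.5);print(status.get_obs()['ft_force'])
E
```

```text
dpos [0.0006 0.001  0.0087] drot [-0.01  0.06 -0.07]
[-0.11079953  0.26561217 -2.98909445]
```

Call:
{"api": "arm_command", "payload": {
  "delta_rot": [
    [0,0,0],
    [0,0,0],
    [0,0,0],
    [0,0,0],
    [0,0,0],
    [0,0,0],
    [0,0,0],
    [0,0,0],
    [0,0,0]
  ],
  "delta_pos": [
    [0.0005,0.001,0.001],
    [0.0005,0.001,0.002],
    [0.0005,0.001,0.003],
    [0.0005,0.001,0.004],
    [0.0005,0.001,0.005],
    [0.0005,0.001,0.006],
    [0.0005,0.001,0.007],
    [0.0005,0.001,0.008],
    [0.0005,0.001,0.008]
  ],
  "gripper": [1,1,1,1,1,1,1,1,1]
}}

```text
time: 15.85
position: [0.5568, 0.0905, 0.131]
tool_rot: [0.998, 0.056, -0.0, -0.0]
ft_force: [0.5, -0.1, -3.9]
grip_width: 0.0096
grip_force: 25.0
```

Call:
{"api": "arm_command", "payload": {
  "delta_rot": [
    [0,0,0],
    [0,0,0],
    [0,0,0],
    [0,0,0],
    [0,0,0],
    [0,0,0]
  ],
  "delta_pos": [
    [0,0,0.001],
    [0,0,0.002],
    [0,0,0.003],
    [0,0,0.004],
    [0,0,0.004],
    [0,0,0.004]
  ],
  "gripper": [1,1,1,1,1,1]
}}

```text
time: 16.35
position: [0.5573, 0.0903, 0.1294]
tool_rot: [0.998, 0.056, 0.001, 0.0]
ft_force: [-2.4, -0.9, 9.8]
grip_width: 0.0103
grip_force: 25.0
```

```bash
python3 - <<'E'
from h import *
o=status.get_obs();print(o['position'],o['ft_force'],o['moment'])
E
```

```text
[0.55728004 0.09029313 0.12943604] [-2.43562525 -0.91031382  9.79393269] [-0.05167247  0.81790829  0.02576256]
```

Call:
{"api": "arm_command", "payload": {
  "delta_rot": [
    [0,0,0],
    [0,0,0],
    [0,0,0],
    [0,0,0],
    [0,0,0],
    [0,0,0],
    [0,0,0],
    [0,0,0],
    [0,0,0]
  ],
  "delta_pos": [
    [0,0,-0.002],
    [0,0,-0.005],
    [-0.0012,0.0007,-0.005],
    [-0.0012,0.0007,-0.005],
    [-0.0012,0.0007,-0.004],
    [-0.0012,0.0007,-0.003],
    [-0.0012,0.0007,-0.002],
    [-0.0012,0.0007,-0.001],
    [-0.0012,0.0007,-0.001]
  ],
  "gripper": [1,1,1,1,1,1,1,1,1]
}}

```text
time: 17.1
position: [0.5564, 0.0895, 0.1291]
tool_rot: [0.998, 0.056, 0.0, 0.0]
ft_force: [-0.7, -0.8, 3.4]
grip_width: 0.0097
grip_force: 25.0
```

```bash
python3 - <<'E'
from h import *
o=status.get_obs();print(o['position'],o['ft_force'],o['moment']);plan([.5567,.0905,.125],-83.5)
E
```

```text
[0.55635261 0.08946855 0.12912313] [-0.71139613 -0.84305212  3.38852504] [-0.14615572  0.49855693 -0.05067692]
dpos [ 0.0005 -0.001   0.0041] drot [ 0.02 -0.05 -0.07]
```

Call:
{"api": "arm_command", "payload": {
  "delta_rot": [
    [0,0,0],
    [0,0,0],
    [0,0,0],
    [0,0,0],
    [0,0,0],
    [0,0,0],
    [0,0,0],
    [0,0,0]
  ],
  "delta_pos": [
    [0,0,-0.002],
    [0,0,-0.003],
    [-0.0007,0.0008,-0.003],
    [-0.0007,0.0008,-0.002],
    [-0.0007,0.0008,-0.001],
    [-0.0007,0.0008,0],
    [-0.0007,0.0008,0.001],
    [-0.0007,0.0008,0.001]
  ],
  "gripper": [1,1,1,1,1,1,1,1]
}}

```text
time: 17.77
position: [0.557, 0.0888, 0.1286]
tool_rot: [0.998, 0.056, 0.002, 0.0]
ft_force: [2.0, 1.7, 4.3]
grip_width: 0.0098
grip_force: 25.0
```

```bash
python3 - <<'E'
from h import *
o=status.get_obs();print(o['position'],o['ft_force'],o['moment']);plan([.5567,.0905,.125],-83.5)
E
```

```text
[0.55695885 0.08883046 0.12861415] [2.0039049  1.68286109 4.25765413] [0.05151041 0.0392132  0.0656591 ]
dpos [-0.0001 -0.0017  0.0036] drot [ 0.02 -0.22 -0.07]
```

Call:
{"api": "arm_command", "payload": {
  "delta_rot": [
    [0,0,0],
    [0,0,0],
    [0,0,0],
    [0,0,0],
    [0,0,0],
    [0,0,0],
    [0,0,0],
    [0,0,0]
  ],
  "delta_pos": [
    [0,0,-0.001],
    [0.0005,-0.0005,-0.002],
    [0.0005,-0.0005,-0.002],
    [0.0005,-0.0005,-0.001],
    [0.0005,-0.0005,0],
    [0.0005,-0.0005,0.001],
    [0.0005,-0.0005,0.002],
    [0.0005,-0.0005,0.002]
  ],
  "gripper": [1,1,1,1,1,1,1,1]
}}

```text
time: 18.43
position: [0.5584, 0.0894, 0.1274]
tool_rot: [0.998, 0.056, 0.003, 0.0]
ft_force: [3.4, 0.2, 8.2]
grip_width: 0.0097
grip_force: 25.0
```

```bash
python3 - <<'E'
from h import *
o=status.get_obs();print(o['position'],o['ft_force'],o['moment']);plan([.5567,.0905,.125],-83.5)
E
```

```text
[0.55841541 0.08938436 0.12735024] [3.3973201  0.23135946 8.2216941 ] [ 0.04573622 -0.28808739  0.03162117]
dpos [-0.0016 -0.0013  0.0023] drot [ 0.03 -0.36 -0.08]
```

Call:
{"api": "arm_command", "payload": {
  "delta_rot": [
    [0,0,0],
    [0,0,0],
    [0,0,0],
    [0,0,0],
    [0,0,0],
    [0,0,0],
    [0,0,0]
  ],
  "delta_pos": [
    [0,0,-0.001],
    [0.0012,0,-0.002],
    [0.0012,0,-0.001],
    [0.0012,0,0],
    [0.0012,0,0.001],
    [0.0012,0,0.002],
    [0.0012,0,0.002]
  ],
  "gripper": [1,1,1,1,1,1,1]
}}

```text
time: 19.02
position: [0.5604, 0.0896, 0.1256]
tool_rot: [0.998, 0.056, 0.004, 0.0]
ft_force: [5.9, 1.7, 10.9]
grip_width: 0.0098
grip_force: 25.0
```

```bash
python3 - <<'E'
from h import *
o=status.get_obs();print(o['position'],o['ft_force'],o['moment']);plan([.5567,.0905,.125],-83.5)
E
```

```text
[0.56040097 0.08958117 0.12560276] [ 5.90006653  1.69220859 10.92339523] [ 0.17874982 -0.61935915  0.03641558]
dpos [-0.0036 -0.0013  0.0006] drot [ 0.03 -0.46 -0.09]
```

Call:
{"api": "arm_command", "payload": {
  "delta_rot": [
    [0,0,0],
    [0,0,0],
    [0,0,0],
    [0,0,0],
    [0,0,0]
  ],
  "delta_pos": [
    [0,0,-0.002],
    [0.001,0,-0.004],
    [0.002,0,-0.004],
    [0.002,0,-0.004],
    [0.002,0,-0.004]
  ],
  "gripper": [1,1,1,1,1]
}}

```text
time: 19.43
position: [0.5584, 0.0895, 0.127]
tool_rot: [0.998, 0.056, -0.001, 0.0]
ft_force: [2.9, 0.2, -0.7]
grip_width: 0.0101
grip_force: 25.0
```

```bash
python3 - <<'E'
from h import *
o=status.get_obs();print(o['position'],o['ft_force'],o['moment']);plan([.5567,.0905,.125],-83.5)
E
```

```text
[0.55838726 0.08953924 0.12696011] [ 2.90882487  0.20977208 -0.65941121] [-0.17667938 -0.42212919  0.05725245]
dpos [-0.0016 -0.0011  0.002 ] drot [ 0.    0.08 -0.06]
```

Call:
{"api": "arm_command", "payload": {
  "delta_rot": [
    [0,0,0],
    [0,0,0],
    [0,0,0],
    [0,0,0]
  ],
  "delta_pos": [
    [0,0,-0.001],
    [0,0,-0.002],
    [0,0,-0.002],
    [0,0,-0.002]
  ],
  "gripper": [1,1,1,1]
}}

```text
time: 19.77
position: [0.558, 0.0896, 0.1286]
tool_rot: [0.998, 0.056, -0.001, -0.0]
ft_force: [2.2, -0.4, -4.0]
grip_width: 0.0097
grip_force: 25.0
```

```bash
python3 - <<'E'
from h import *
c=snap('top','t8');s=snap('side','s8')
o=status.get_obs();print(o['position'],o['ft_force'],o['moment']);plan([.5567,.0905,.125],-83.5)
a=cv2.resize(s['pixels'][150:225,215:310],None,fx=7,fy=7,interpolation=cv2.INTER_CUBIC)
cv2.imwrite('pics/z8.png',a)
E
```

```text
[0.55803558 0.0896621  0.1287632 ] [ 2.42802601 -0.9112152  -5.67047644] [-0.19740547 -0.42795826 -0.00478391]
dpos [-0.0012 -0.001   0.0038] drot [-0.01  0.11 -0.07]
```

View pics/z8.png

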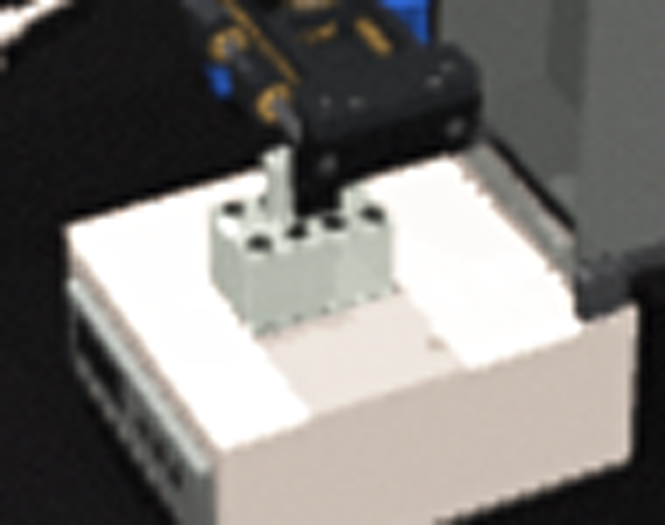

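The block sits in the mouth and looks tilted a little: holes from (260,243) to (374,214), +x end low. I'll measure the tilt from both frames.

```bash
python3 - <<'E'
from h import *
for f,(x0,y0) in(('s7',(215,145)),('s8',(215,150))):
    G=cv2.cvtColor(cv2.imread(f'pics/{f}.png'),cv2.COLOR_BGR2GRAY)
    G=cv2.resize(G,None,fx=7,fy=7,interpolation=cv2.INTER_CUBIC).astype(float)
    for g in([(258,235),(295,223),(332,211),(373,201)] if f=='s7' else [(260,243),(297,232),(333,222),(374,214)]):
        cx,cy=g[0]+x0*7,g[1]+y0*7
        for _ in range(3):
            X,Y=np.meshgrid(np.arange(int(cx)-11,int(cx)+12),np.arange(int(cy)-8,int(cy)+9)); w=np.clip(150-G[Y,X],0,None)
            cx,cy=(w*X).sum()/w.sum(),(w*Y).sum()/w.sum()
        print(f,round((cx+.5)/7-.5,2),round((cy+.5)/7-.5,2))
s=viewer.camera('side');u=np.array([.9936,.1132,0])
for z,p in((.1518,[.5567,.0847,0]),(.123,[.558,.0897,0])):
    for e in(-.02730,.0273): print(proj(s,np.array(p)+[0,0,z]+e*u-.014*np.array([-.1132,.9936,0])))
E
```

```text
s7 251.25 178.13
s7 256.79 176.49
s7 261.77 174.38
s7 267.63 173.37
s8 251.62 184.3
s8 257.06 182.48
s8 261.85 181.0
s8 267.75 180.15
[252.16863347 178.67090086]
[268.66936523 173.84059275]
[252.39700801 185.3445087 ]
[268.64258046 180.5035297 ]
```

Tilt is about 2° (+x end down) from pivoting in the pads. I'll lift clear, level it by turning 2° about tool y, and re-enter a little further in +x.

Call:
{"api": "arm_command", "payload": {
  "delta_rot": [
    [0,0,0],
    [0,0,0],
    [0,0,0],
    [0,2,0],
    [0,2,0],
    [0,2,0],
    [0,2,0]
  ],
  "delta_pos": [
    [0,0,-0.004],
    [0,0,-0.008],
    [0,0,-0.011],
    [0,0,-0.011],
    [0,0,-0.011],
    [0,0,-0.011],
    [0,0,-0.011]
  ],
  "gripper": [1,1,1,1,1,1,1],
  "grip_force": 40
}}

```text
time: 20.5
position: [0.5582, 0.0897, 0.1404]
tool_rot: [0.998, 0.056, 0.017, -0.001]
ft_force: [1.3, -0.3, -3.2]
grip_width: 0.0096
grip_force: 40.0
```

```bash
python3 - <<'E'
from h import *
s=snap('side','s9')
o=status.get_obs();print(o['position'],o['ft_force'],o['moment']);plan([.5585,.0897,.138],-83.5)
p=o['position']; u=np.array([.9936,.1132,0]); pr=[proj(s,p+[0,0,-.0057]+e*u-.014*np.array([-.1132,.9936,0])) for e in(-.0273,-.0091,.0091,.0273)]
G=cv2.cvtColor(s['pixels'],cv2.COLOR_BGR2GRAY); G=cv2.resize(G,None,fx=7,fy=7,interpolation=cv2.INTER_CUBIC).astype(float)
for q in pr:
    cx,cy=(q-[.9,.6]+.5)*7-.5
    for _ in range(4):
        X,Y=np.meshgrid(np.arange(int(cx)-11,int(cx)+12),np.arange(int(cy)-8,int(cy)+9)); w=np.clip(150-G[Y,X],0,None)
        cx,cy=(w*X).sum()/w.sum(),(w*Y).sum()/w.sum()
    print((cx+.5)/7-.5,(cy+.5)/7-.5,q)
E
```

```text
[0.55863654 0.08969165 0.14032913] [ 0.11030312 -0.73183409 -2.84765183] [-0.07834364  0.19289414 -0.01624165]
dpos [-0.0002 -0.      0.0023] drot [-0.   -1.94 -0.07]
251.5178739574926 181.33402273338714 [252.4685973  182.21875387]
256.87822034001437 179.44070436761467 [257.95722146 180.59663308]
261.81752681920267 177.85952551956862 [263.39890342 178.98824675]
267.50977466817574 176.86682933282378 [268.79432065 177.39339818]
```

Call:
{"api": "arm_command", "payload": {
  "delta_rot": [
    [0,0.6,0],
    [0,0.6,0],
    [0,0.6,0],
    [0,0.6,0],
    [0,0.6,0],
    [0,0.6,0],
    [0,0.6,0],
    [0,0.6,0],
    [0,0.6,0]
  ],
  "delta_pos": [
    [0.0003,0,0.001],
    [0.0003,0,0.003],
    [0.0003,0,0.005],
    [0.0003,0,0.007],
    [0.0003,0,0.008],
    [0.0003,0,0.009],
    [0.0003,0,0.01],
    [0.0003,0,0.011],
    [0.0003,0,0.011]
  ],
  "gripper": [1,1,1,1,1,1,1,1,1]
}}

```text
time: 21.3
position: [0.5595, 0.0897, 0.1291]
tool_rot: [0.998, 0.056, 0.023, -0.001]
ft_force: [-0.1, -0.0, -3.7]
grip_width: 0.0097
grip_force: 40.0
```

```bash
python3 - <<'E'
from h import *
o=status.get_obs();print(o['position'],o['ft_force'],o['moment']);plan([.5585,.0897,.125],-83.5)
E
```

```text
[0.55950105 0.08970243 0.12908629] [-0.13678724 -0.00731626 -3.73668061] [-0.06883643  0.2591727   0.01315188]
dpos [-0.0012 -0.0001  0.004 ] drot [ 0.   -2.59 -0.06]
```

Call:
{"api": "arm_command", "payload": {
  "delta_rot": [
    [0,0,0],
    [0,0,0],
    [0,0,0],
    [0,0,0],
    [0,0,0]
  ],
  "delta_pos": [
    [0,0,0.001],
    [-0.0001,0,0.002],
    [-0.0001,0,0.003],
    [-0.0002,0,0.004],
    [-0.0002,0,0.004]
  ],
  "gripper": [1,1,1,1,1]
}}

```text
time: 21.72
position: [0.5595, 0.0896, 0.1251]
tool_rot: [0.998, 0.056, 0.023, -0.001]
ft_force: [0.5, -1.1, -4.0]
grip_width: 0.0096
grip_force: 40.0
```

```bash
python3 - <<'E'
from h import *
o=status.get_obs();print(o['position'],o['ft_force'],o['moment']);plan([.5585,.0897,.125],-83.5)
E
```

```text
[0.5595389  0.08960838 0.12510601] [ 0.51815433 -1.06406655 -4.03082628] [-0.23372422  0.15961011  0.02685412]
dpos [-0.001  -0.0002  0.0001] drot [ 0.01 -2.6  -0.06]
```

Call:
{"api": "arm_command", "payload": {
  "delta_rot": [
    [0,0,0],
    [0,0,0],
    [0,0,0],
    [0,0,0],
    [0,0,0],
    [0,0,0],
    [0,0,0],
    [0,0,0],
    [0,0,0],
    [0,0,0],
    [0,0,0]
  ],
  "delta_pos": [
    [0,0,0.001],
    [-0.0001,0,0.002],
    [-0.0001,0,0.003],
    [-0.0002,0,0.004],
    [-0.0002,0,0.005],
    [-0.0003,0,0.006],
    [-0.0003,0,0.007],
    [-0.0003,0,0.008],
    [-0.0004,0,0.009],
    [-0.0004,0,0.01],
    [-0.0004,0,0.01]
  ],
  "gripper": [1,1,1,1,1,1,1,1,1,1,1]
}}

```text
time: 22.63
position: [0.5595, 0.0897, 0.1151]
tool_rot: [0.998, 0.056, 0.023, -0.001]
ft_force: [1.0, -1.3, -4.1]
grip_width: 0.0096
grip_force: 40.0
```

```bash
python3 - <<'E'
from h import *
o=status.get_obs();print(o['position'],o['ft_force'],o['moment'])
E
```

```text
[0.55954016 0.08966623 0.11505018] [ 0.99826722 -1.34020437 -4.13521345] [-0.41020533  0.09390425 -0.00164862]
```

Call:
{"api": "arm_command", "payload": {
  "delta_rot": [
    [0,0,0],
    [0,0,0],
    [0,0,0],
    [0,0,0],
    [0,0,0],
    [0,0,0],
    [0,0,0],
    [0,0,0]
  ],
  "delta_pos": [
    [0,0,0.0005],
    [0,0,0.001],
    [0,0,0.0015],
    [-0.0001,0,0.002],
    [-0.0001,0,0.0025],
    [-0.0001,0,0.003],
    [-0.0002,0,0.0035],
    [-0.0002,0,0.0035]
  ],
  "gripper": [1,1,1,1,1,1,1,1]
}}

```text
time: 23.3
position: [0.5596, 0.0897, 0.1117]
tool_rot: [0.998, 0.056, 0.023, -0.001]
ft_force: [0.2, -2.1, -2.3]
grip_width: 0.0098
grip_force: 40.0
```

Call:
{"api": "arm_command", "payload": {
  "delta_rot": [
    [0,0,0],
    [0,0,0],
    [0,0,0],
    [0,0,0],
    [0,0,0],
    [0,0,0],
    [0,0,0]
  ],
  "delta_pos": [
    [0,0,0.0005],
    [0,0,0.001],
    [0,0,0.0015],
    [-0.0001,0,0.002],
    [-0.0001,0,0.0025],
    [-0.0001,0,0.0025],
    [-0.0001,0,0.0025]
  ],
  "gripper": [1,1,1,1,1,1,1]
}}

```text
time: 23.88
position: [0.5595, 0.0897, 0.1092]
tool_rot: [0.998, 0.056, 0.023, -0.001]
ft_force: [0.5, -1.6, -3.8]
grip_width: 0.0098
grip_force: 40.0
```

Call:
{"api": "arm_command", "payload": {
  "delta_rot": [
    [0,0,0],
    [0,0,0],
    [0,0,0],
    [0,0,0],
    [0,0,0],
    [0,0,0],
    [0,0,0],
    [0,0,0]
  ],
  "delta_pos": [
    [0,0.0003,0.0005],
    [0,0.0003,0.001],
    [0,0.0003,0.0015],
    [-0.0001,0.0003,0.002],
    [-0.0001,0.0003,0.0025],
    [-0.0001,0.0003,0.003],
    [-0.0001,0.0003,0.003],
    [-0.0001,0.0003,0.003]
  ],
  "gripper": [1,1,1,1,1,1,1,1]
}}

```text
time: 24.55
position: [0.5594, 0.0896, 0.1061]
tool_rot: [0.998, 0.056, 0.022, -0.001]
ft_force: [-0.2, -1.4, -4.4]
grip_width: 0.0098
grip_force: 40.0
```

Call:
{"api": "arm_command", "payload": {
  "delta_rot": [
    [0,0,0],
    [0,0,0],
    [0,0,0],
    [0,0,0],
    [0,0,0],
    [0,0,0],
    [0,0,0]
  ],
  "delta_pos": [
    [0,0,0.0005],
    [0,0,0.001],
    [0,0,0.0015],
    [-0.0001,0,0.002],
    [-0.0001,0,0.0025],
    [-0.0001,0,0.0025],
    [-0.0001,0,0.0025]
  ],
  "gripper": [1,1,1,1,1,1,1]
}}

```text
time: 25.13
position: [0.5595, 0.0896, 0.1036]
tool_rot: [0.998, 0.056, 0.023, -0.001]
ft_force: [-0.0, -0.8, -3.1]
grip_width: 0.0094
grip_force: 40.0
```

Call:
{"api": "arm_command", "payload": {
  "delta_rot": [
    [0,0,0],
    [0,0,0],
    [0,0,0],
    [0,0,0],
    [0,0,0],
    [0,0,0],
    [0,0,0]
  ],
  "delta_pos": [
    [0,0,0.0005],
    [0,0,0.001],
    [0,0,0.0015],
    [-0.0001,0,0.002],
    [-0.0001,0,0.0025],
    [-0.0001,0,0.0025],
    [-0.0001,0,0.0025]
  ],
  "gripper": [1,1,1,1,1,1,1]
}}

```text
time: 25.72
position: [0.5595, 0.0895, 0.1031]
tool_rot: [0.998, 0.056, 0.023, -0.001]
ft_force: [-4.4, -1.4, 10.1]
grip_width: 0.0092
grip_force: 40.0
```

```bash
python3 -c "
from h import *
o=status.get_obs();print(o['position'],o['ft_force'],o['moment'])"
```

```text
[0.55945881 0.08954522 0.10311607] [-4.44346054 -1.3855848  10.12240978] [-0.20610051  0.74405832  0.02160304]
```

Touchdown at about 32 mm depth. Relieving the load, then softening the grip so it settles flat.

Call:
{"api": "arm_command", "payload": {
  "delta_rot": [
    [0,0,0],
    [0,0,0],
    [0,0,0],
    [0,0,0]
  ],
  "delta_pos": [
    [0,0,-0.0007],
    [0,0,-0.0014],
    [0,0,-0.0014],
    [0,0,-0.0014]
  ],
  "gripper": [1,1,1,1]
}}

```text
time: 26.05
position: [0.5595, 0.0895, 0.1032]
tool_rot: [0.998, 0.056, 0.023, -0.001]
ft_force: [-3.2, -0.6, 6.1]
grip_width: 0.0099
grip_force: 40.0
```

Call:
{"api": "arm_command", "payload": {
  "delta_rot": [
    [0,0,0],
    [0,0,0],
    [0,0,0],
    [0,0,0]
  ],
  "delta_pos": [
    [0,0,0],
    [0,0,0],
    [0,0,0],
    [0,0,0]
  ],
  "gripper": [1,1,1,1],
  "grip_force": 12
}}

```text
time: 26.38
position: [0.5594, 0.0895, 0.1032]
tool_rot: [0.998, 0.056, 0.023, -0.001]
ft_force: [-3.2, -0.6, 6.2]
grip_width: 0.0099
grip_force: 12.0
```

Call:
{"api": "arm_command", "payload": {
  "delta_rot": [
    [0,0,0],
    [0,0,0],
    [0,0,0],
    [0,0,0]
  ],
  "delta_pos": [
    [0,0,0],
    [0,0,0],
    [0,0,0],
    [0,0,0]
  ],
  "gripper": [1,1,1,1],
  "grip_force": 3
}}

```text
time: 26.72
position: [0.5596, 0.0895, 0.1026]
tool_rot: [0.998, 0.056, 0.023, -0.001]
ft_force: [-1.9, 0.1, 3.6]
grip_width: 0.0102
grip_force: 3.0
```

Call:
{"api": "arm_command", "payload": {
  "delta_rot": [
    [0,0,0],
    [0,0,0],
    [0,0,0],
    [0,0,0],
    [0,0,0],
    [0,0,0],
    [0,0,0],
    [0,0,0],
    [0,0,0]
  ],
  "delta_pos": [
    [0,0,-0.0005],
    [0,0,-0.0005],
    [0,0,-0.0005],
    [0,0,-0.0005],
    [0,0,-0.0005],
    [0,0,-0.0005],
    [0,0,-0.0005],
    [0,0,-0.0005],
    [0,0,-0.0005]
  ],
  "gripper": [0.7,0.6,0.5,0.4,0.4,0.4,0.4,0.4,0.4]
}}

```text
time: 27.47
position: [0.5596, 0.0895, 0.1032]
tool_rot: [0.998, 0.056, 0.023, -0.001]
ft_force: [-0.2, 0.3, 0.7]
grip_width: 0.026
grip_force: 0.0
```

Call:
{"api": "arm_command", "payload": {
  "delta_rot": [
    [0,0,0],
    [0,0,0],
    [0,0,0],
    [0,0,0],
    [0,0,0],
    [0,0,0],
    [0,0,0],
    [0,0,0],
    [0,0,0]
  ],
  "delta_pos": [
    [0,0,-0.005],
    [0,0,-0.015],
    [0,0,-0.03],
    [0,0,-0.05],
    [0,0,-0.07],
    [0,0,-0.09],
    [0,0,-0.11],
    [0,0,-0.12],
    [0,0,-0.12]
  ],
  "gripper": [0.4,0.4,0.4,0.4,0.4,0.4,0.4,0.4,0.4]
}}

```text
time: 28.22
position: [0.5559, 0.0889, 0.2264]
tool_rot: [0.998, 0.056, 0.026, -0.001]
ft_force: [-0.4, 0.4, -0.1]
grip_width: 0.0263
grip_force: 0.0
```

```bash
python3 - <<'E'
from h import *
s=snap('side','s10')
G0=cv2.cvtColor(s['pixels'],cv2.COLOR_BGR2GRAY); G=cv2.resize(G0,None,fx=7,fy=7,interpolation=cv2.INTER_CUBIC).astype(float)
print(status.get_obs()['position'])
u=np.array([.9936,.1132,0]);v=np.array([-.1132,.9936,0])
for y in(-.014,.014):
  for e in(-.0273,-.0091,.0091,.0273):
    q=proj(s,np.array([.5575,.0897,.0975])+e*u+y*v); cx,cy=(q-[.8,.6]+.5)*7-.5
    for _ in range(5):
        X,Y=np.meshgrid(np.arange(int(cx)-11,int(cx)+12),np.arange(int(cy)-8,int(cy)+9)); w=np.clip(140-G[Y,X],0,None)
        cx,cy=(w*X).sum()/w.sum(),(w*Y).sum()/w.sum()
    p=np.array([(cx+.5)/7-.5,(cy+.5)/7-.5]);print(p.round(2),q.round(2))
cv2.imwrite('pics/z9.png',cv2.resize(s['pixels'][110:225,200:320],None,fx=5,fy=5,interpolation=cv2.INTER_CUBIC))
E
```

```text
[0.55482794 0.08881533 0.22456348]
[252.15 191.59] [252.52 192.03]
[257.46 189.62] [257.92 190.39]
[262.86 187.95] [263.28 188.77]
[268.17 186.75] [268.59 187.16]
[248.38 186.2 ] [248.8  187.07]<stdin>:11: RuntimeWarning: invalid value encountered in scalar divide
Traceback (most recent call last):
ValueError: cannot convert float NaN to integer
```

Released: the near-row hole slope (-4.84 px) matches a level block and the top is about 12 mm above the heater. A quick check that the hood hasn't moved, then hand in.

```bash
python3 - <<'E'
from h import *
s=viewer.camera('side')['pixels'].astype(int);a=cv2.imread('pics/s7.png').astype(int)
print('hood diff',abs(s-a)[125:190,292:312].mean())
print(robot.hand_in())
E
```

```text
hood diff 3.230769230769231
the job is handed in; nothing more can be done
None
```

The job is handed in, with no verdict returned: the hood stands open on its stop, and the long block is released in the well, level, about 32 mm below the mouth; entry took several nudges (peak about 14 N), and I saw no contact with the bystanders.

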